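# Change the bottle on the tilted stand

### The arm

A 7-joint arm with a two-finger parallel gripper is mounted at the origin on a cart in front of the work surface, level with it; the furniture and walls round the work are solid. World frame = base frame: x ahead of the robot, y to its left, z up, the work surface at z = 0. Lengths are in m, angles in degrees, forces in N, time in s.
With the tool pointing down it reaches from about 0.425 to 0.875 m from the base axis. Payload 4.7 kg.
Tool frame: the origin (TCP) lies midway between the tips of the shut fingers; the grasp point (between the pads) lies 19 mm behind it; z points along the fingers, y is the line along which they close (so a half turn about z gives the same grasp; the last joint's range is limited). The gripper opens to 87 mm and grips with 3 to 60 N. Pads are 19 mm wide; open, the fingers measure 117 mm over their backs; the gripper's body (75 mm by 190 mm) begins 51 mm behind the grasp point.
Start: joints at [0.808, 18.392, -4.016, 83.108, 1.295, 78.541, -3.26], TCP at [0.65, -0, 0.188] pointing down, gripper open.
Joint ranges: [-163.93, 163.93], [-17.29, 119.83], [-79.2, 71.16], [3.27, 140.29], [-89.18, 269.18], [5.43, 117.66], [-154.24, 154.24]. Speed limits (degrees/s): [147.25, 147.25, 180, 180, 180, 180, 180].

### API

Orientations are given as [roll, pitch, yaw] about the fixed x, y, z axes, in that order (R = Rz(yaw) Ry(pitch) Rx(roll)).
In Python, from cell import env gives the robot as it stands. The module is installed in compiled form; this text tells all that it offers.
- The arm moves only by the tool step_arm, never from a script. Its argument "rows" is a list of rows, each an object with "angular": the turn, a rotation vector about the tool's x, y, z in units of pi rad (1.0 is pi rad), a list of three; "slide": the shift along the tool's x, y, z in units of 500 mm (1.0 is 500 mm), a list of three; "jaw": the opening, from 0 (shut) to 1 (fully open). A call has 1 to 10 rows; each row shifts and turns the commanded pose from where the row before left it, along the tool's axes as they then stand; what a row does not reach is not made up. A row lasts 1/8 s, in which the tool goes at most 62.5 mm and 10.7 degrees, less where a joint would pass 70% of its speed; a pose out of reach is approached as far as the arm can. A call with a number of a shift or a turn outside -1 to 1 is refused whole. A call with a gripper value outside its range is refused whole. The fingers move at their own pace and stop on an object; "newtons" is the grip in N (left out, the last holds). Time passes only in rows, so rows that do not move let the fingers close. It gives the time, the measured TCP pose, the force, the opening and the grip force at its end, in the units of the state.
- env.get_obs(): the state, without advancing time (a new reading comes with each control period).
- env.read_camera(name): name is "scene" or "side" or "wrist"; returns the picture (400x640x3 uint8, red, green, blue); there is no depth.
- env.camera_info(name): a dict with "fx", "fy", "cx", "cy" (pixels), "k1" (the pictures are not rectified: a ray, as slopes to the right and down, at radius r is drawn at 1 + k1 r^2 times it, then the intrinsics apply), "R" (3x3) and "t" (3): a world point X has camera coordinates R X + t. Camera axes: x right, y down, z forward; pixel columns grow to the right and rows downward; lengths in m; the calibration is good to about 2 mm. A picture is of the moment at which its call begins: read the wrist's pose just before it. camera_info takes no time and is no camera call; for the wrist camera it gives the pose at the moment of the call.
- env.sign_off(): hands the job in; it is judged then, once.
The state is a dict: "time_s": time; "qpos": joint angles; "joint_velocities": joint speeds; "effort": joint torques, N m; "tool_pos": TCP position; "tool_rot": TCP orientation; "force": force on the tool from outside, world axes, zero at the start; "wrist_torque": the same for the moment, N m; "grip_width": finger opening in m; "grasp_force": force on a finger pad.
Only numpy, scipy, OpenCV 4.12 (cv2) and the standard library are available. Lean on these libraries where they do the work, as an engineer would, in place of code of your own. Each camera call takes 0.05 s, during which the arm holds its last target. There are 200 camera calls.

### The job

Take the blue-capped bottle off the tilted stand and stand it upright in the blue tray. Then put the amber bottle that stands at the front of the bench (not the ones at the back) on the stand in its place, leaning as the stand slopes: foot flat on the sloping plate, side resting against both green prongs. Set both bottles down gently without dropping or toppling them, and leave the wash bottle, the white-capped tube and the petri dish where they are.

Things in the scene. Friction and masses are not known exactly. Their poses are not given: they have to be found in the camera images.
- stand: Fixed tilted bottle stand on the bench, grey foot plate 150 x 120 x 8 mm (its x by y) with two aluminium cheeks and a black lock knob (on +y) under a white sloping plate. Origin: centre of the underside of the foot plate. z up. The plate slopes down towards the stand's -x side (roughly to the robot's right), by 30 degrees.
- cradle: White sloping plate 88x76x8 mm (x by y), fixed on the stand. Origin: centre of its top face, 75 mm above the bench. z: plate normal, leaning 30 deg from vertical to the stand's -x (the robot's right); x: up the slope; y: level. Two green prongs, 10 mm thick, rise along z to 52 mm at x -26, y +-16 mm. Foot centre of a bottle touching both: amber at x 0, y 0; blue-capped at x 3, y 0.
- tray: Fixed shallow blue plastic tray, 170 x 150 x 16 mm (its x by y by z), walls and floor 4 mm thick, lying flat on the bench, open on top. Origin: centre of its underside. z up.
- blue_bottle: Clear reagent bottle with a blue screw cap, 56 mm in diameter, 107 mm high, 80 to 160 g; grips firmly round the body, best about 70 mm above its foot (clear of the prongs), the cap (38 mm in diameter) starts at 86 mm and does not turn. Origin: centre of its foot; z: along its axis to the cap. Starts leaning on the sloping plate against the prongs.
- amber_bottle: Brown reagent bottle with a black screw cap, 51 mm in diameter, 102 mm high, 110 to 230 g; grips firmly round the body, best about 70 mm above its foot (clear of the prongs), the cap (36 mm in diameter) starts at 82 mm and does not turn. Origin: centre of its foot; z: along its axis to the cap. Starts upright at the front of the bench, left or right of the stand.
- wash_bottle: Bystander: white wash bottle with a bent spout, 89 x 65 x 185 mm, upright on the bench behind the work; origin near the centre of its foot.
- white_tube: Bystander: capped 50 ml tube with a white cap, 32 mm in diameter, 112 mm high, standing on the bench behind the work; origin: centre of its foot.
- petri: Bystander: petri dish, 60 mm in diameter, 15 mm high, on the bench behind the stand; origin: centre of its underside.
Not all that is in view belongs to the job. Leave any yellow look-alike of the blue_bottle alone.

How it is judged:
By the outcome, as a careful person would: the job done as asked, in the order asked, and still so for the second after the job is handed in, with the robot touching nothing.
It also fails if it takes over 64 s, if anything falls off the work surface, if the arm or the gripper's body presses on something with over 40 N, if the wrist force passes 120 N, or if a joint passes its speed limit or range.

## Working session

There is one attempt and no reset: what is moved stays moved. The work goes in short steps, Python scripts to look and compute and a tool call to move; the robot and the scene stay as the last step left them, time stands still between calls to the robot, and variables do not carry over. Pictures are saved under pics/ and viewed, at most 10 in all, crops included, and the job is handed in when it is done.

Besides the shell and the picture viewer there is one more tool, called after "Emit:" as name(argument=value, ...), one argument or row to a line, values as JSON. step_arm: Moves the arm, as the interface text tells. Shifts and turns lie within -1 to 1; 1 stands for 500 mm of shift or pi rad of turn. Its arguments: {"type":"object","properties":{"rows":{"type":"array"},"newtons":{"type":"number"}},"required":["rows"]}

```bash
mkdir -p pics; python3 - <<'E'
from cell import env
import cv2,numpy as np
o=env.get_obs();print(o['time_s'],o['tool_pos'],o['tool_rot'],o['grip_width'])
for n in ['scene','side','wrist']:
    i=env.camera_info(n);print(n,{k:np.round(v,4).tolist() for k,v in i.items()})
    im=env.read_camera(n);cv2.imwrite(f'pics/{n}0.png',im[:,:,::-1])
E
```

```text
0.0 [ 6.49392190e-01 -5.16324774e-05  1.87176628e-01] [-1.79892128e+02  5.85426245e-03  9.00020650e+01] 0.08670719119230824
scene {'fx': 479.5025, 'fy': 479.5025, 'cx': 319.214, 'cy': 202.4015, 'k1': -0.1124, 'R': [[0.7782, -0.628, -0.0059], [-0.3198, -0.3881, -0.8644], [0.5405, 0.6745, -0.5029]], 't': [-0.4423, 0.2422, 1.0202]}
side {'fx': 505.4786, 'fy': 505.4786, 'cx': 317.3573, 'cy': 193.5793, 'k1': 0.0398, 'R': [[-0.9909, -0.133, 0.0226], [-0.1045, 0.6502, -0.7526], [0.0854, -0.748, -0.6581]], 't': [0.5596, 0.134, 1.2635]}
wrist {'fx': 311.7729, 'fy': 311.7729, 'cx': 316.761, 'cy': 193.3267, 'k1': -0.0227, 'R': [[1.0, 0.0002, -0.002], [0.0007, -0.9688, 0.2479], [-0.0019, -0.2479, -0.9688]], 't': [-0.6482, -0.0304, 0.3893]}
```

View pics/scene0.png

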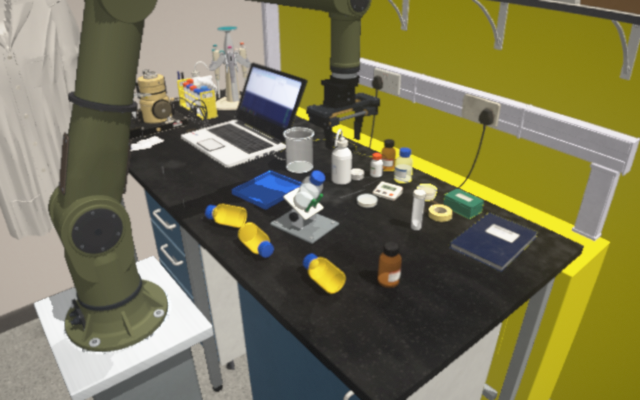

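View pics/side0.png

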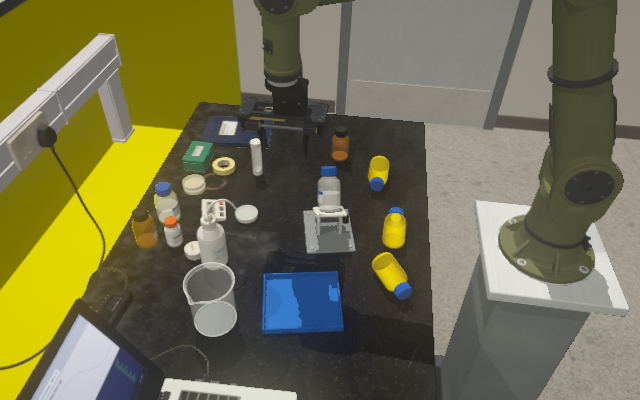

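The scene view shows the stand at about (305,215), the tray at (267,190), the front amber bottle at (390,265) and three yellow decoys. The side view shows the stand at (328,230), the tray at (302,302) and the amber at (341,145). I'll enlarge these areas to get pixel positions.

```bash
python3 - <<'E'
import cv2,numpy as np
s=cv2.imread('pics/scene0.png');d=cv2.imread('pics/side0.png');w=cv2.imread('pics/wrist0.png')
def crop(im,x,y,w,h,k):
    c=cv2.resize(im[y:y+h,x:x+w],None,fx=k,fy=k,interpolation=cv2.INTER_CUBIC)
    for i in range(0,w,10):
        cv2.line(c,(i*k,0),(i*k,8 if (x+i)%50 else 25),(255,255,255),1)
        if (x+i)%50==0: cv2.putText(c,str(x+i),(i*k,36),0,.4,(0,255,255),1)
    for i in range(0,h,10):
        cv2.line(c,(0,i*k),(8 if (y+i)%50 else 25,i*k),(255,255,255),1)
        if (y+i)%50==0: cv2.putText(c,str(y+i),(26,i*k),0,.4,(0,255,255),1)
    return c
cv2.imwrite('pics/c1.png',crop(s,220,160,200,140,4))
cv2.imwrite('pics/c2.png',crop(d,250,120,160,220,3)[:600])
E
```

```text
(no output)
```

View pics/c1.png

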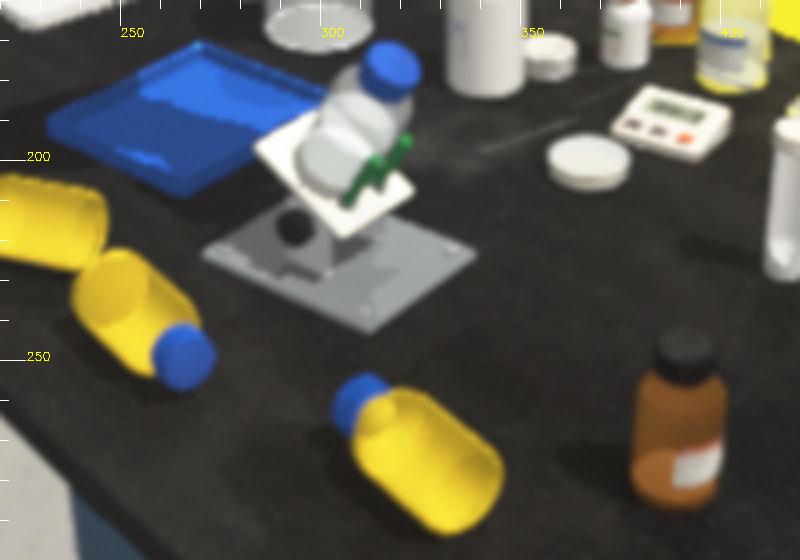

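View pics/c2.png

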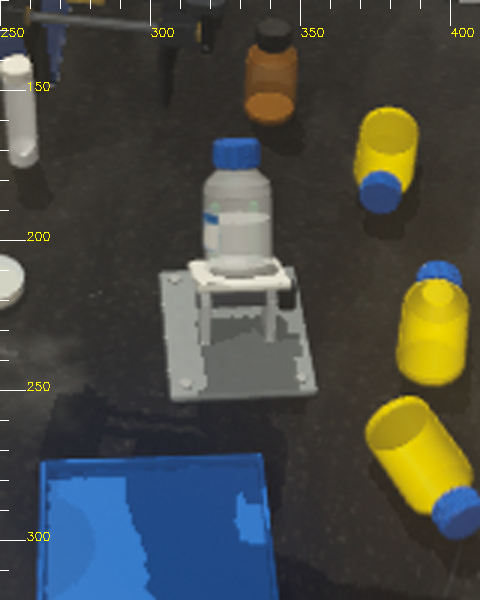

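View pics/wrist0.png

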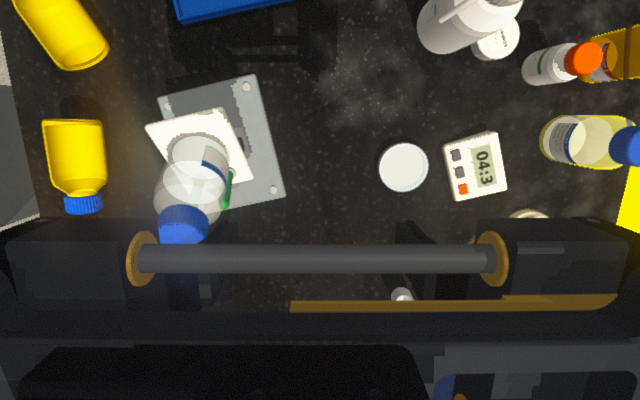

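The crops and wrist view show foot-plate corners in wrist px at (254,75), (286,197) and (158,97). The blue cap is at about (183,228). In the scene view the amber foot is at about (389,280) and the cap top at (391.5,245.5). Next I fit the poses.

```bash
cat > geo.py <<'E'
import numpy as np
from scipy.optimize import least_squares
from scipy.spatial.transform import Rotation as Ro
def proj(c,X):
    p=np.asarray(X)@np.array(c['R']).T+np.array(c['t'])
    s=p[...,:2]/p[...,2:]; s=s*(1+c['k1']*(s**2).sum(-1,keepdims=True))
    return s*[c['fx'],c['fy']]+[c['cx'],c['cy']]
def fit(C,obs,x0):
    """obs: (cam, local xyz, px); pose x,y,yaw on bench"""
    def res(v):
        R=Ro.from_euler('z',v[2]).as_matrix()
        return np.concatenate([proj(C[c],R@np.array(l)+[v[0],v[1],0])-p for c,l,p in obs])
    s=least_squares(res,x0,loss='soft_l1'); return s.x,res(s.x).reshape(-1,2)
E
python3 - <<'E'
from geo import *
from cell import env
import pickle
C={n:env.camera_info(n) for n in ['scene','side','wrist']};pickle.dump(C,open('C0.pkl','wb'))
a,b=.075,.06
R30=Ro.from_euler('y',-30,degrees=True).as_matrix()
def cr(x,y,z=0): return R30@np.array([x,y,z])+[0,0,.075]
st=[('scene',(a,b,.008),(270.5,223)),('scene',(-a,b,.008),(312,242)),('scene',(-a,-b,.008),(339,223.5)),
('side',(-a,-b,.008),(303.3,210.7)),('side',(a,-b,.008),(307,252)),('side',(a,b,.008),(355.3,250)),
('wrist',(a,-b,.008),(254,75)),('wrist',(-a,-b,.008),(286,197)),('wrist',(a,b,.008),(158,97))]
for A in (st,):
    v,r=fit(C,A,[.55,.05,1.57]);print('stand',v[:2],np.degrees(v[2]));print(r.round(1).tolist())
R=Ro.from_euler('z',v[2]).as_matrix()
for x,y in [(.044,.038),(.044,-.038),(-.044,.038),(-.044,-.038)]:
    print('cradle',x,y,[proj(C[n],R@cr(x,y)+[v[0],v[1],0]).round(1).tolist() for n in C])
for z in (0,.107): print('blue',z,[proj(C[n],R@cr(.003,0,z)+[v[0],v[1],0]).round(1).tolist() for n in C])
for a,b in ((.085,.075),(.075,.085)):
    h=.016
    t=[('scene',(a,-b,h),(270,170)),('scene',(a,b,h),(232,191)),
    ('side',(a,-b,h),(264,273.3)),('side',(-a,-b,h),(338,271.7)),('side',(a,b,h),(262,332)),('side',(-a,b,h),(343,331))]
    t,r=fit(C,t,[.6,.3,0]);print('tray',t[:2],np.degrees(t[2]),abs(r).mean(),r.round(1).tolist())
am=[('scene',(0,0,0),(389,281)),('scene',(0,0,.102),(391.5,245.5)),('side',(0,0,0),(339.7,155.5)),('side',(0,0,.102),(341.7,131))]
t,r=fit(C,am,[.5,-.25,0]);print('amber',t[:2],r.round(1).tolist())
for n,px in [('decoyR',[('scene',(329,275)),('side',(379,170))]),('petri',[('scene',(367,201)),('side',(246,214))])]:
    t,r=fit(C,[(c,(0,0,.025),p) for c,p in px],[.5,-.1,0]);print(n,t[:2],r.round(1).tolist())
E
```

```text
stand [0.53515208 0.02537605] 102.41471357694995
[[-1.2, -0.8], [-0.8, -0.5], [-0.1, -1.6], [-1.0, -1.4], [-1.0, -0.5], [-0.2, -0.8], [0.5, -1.4], [-0.1, 1.0], [-2.9, 0.7]]
cradle 0.044 0.038 [[283.1, 195.1], [346.5, 212.6], [142.1, 128.6]]
cradle 0.044 -0.038 [[301.7, 184.5], [314.6, 213.9], [222.0, 109.6]]
cradle -0.044 0.038 [[305.4, 218.6], [341.6, 204.7], [187.6, 195.5]]
cradle -0.044 -0.038 [[323.4, 206.9], [311.9, 205.9], [254.0, 181.0]]
blue 0 [[302.8, 200.3], [328.7, 209.4], [201.6, 154.7]]
blue 0.107 [[318.0, 175.1], [328.0, 166.1], [178.7, 241.0]]
tray [0.56301586 0.2636085 ] 10.578258263481116 8.9966946854112 [[30.9, 12.5], [35.6, -21.9], [0.0, 2.0], [0.2, 1.7], [-0.1, 0.4], [1.2, -1.3]]
tray [0.55878292 0.26482849] 12.239257216433423 10.195518327512836 [[29.8, 14.4], [29.1, -21.5], [5.2, -0.1], [-3.8, -1.6], [7.8, 6.1], [-0.1, 2.9]]
amber [ 0.53756056 -0.29439843] [[-0.8, 0.6], [-0.1, 0.3], [-0.5, 0.6], [-0.7, -3.2]]
decoyR [ 0.42298888 -0.21329872] [[-0.7, 1.0], [-2.3, -0.1]]
petri [0.75091017 0.00414151] [[-0.7, -5.7], [0.0, -5.2]]
```

Emit:
step_arm(
  rows=[
    {"slide": [-0.033, -0.038, -0.028], "angular": [0, 0, 0], "jaw": 1},
    {"slide": [-0.033, -0.038, -0.028], "angular": [0, 0, 0], "jaw": 1},
    {"slide": [-0.033, -0.038, -0.028], "angular": [0, 0, 0], "jaw": 1},
    {"slide": [-0.033, -0.038, -0.028], "angular": [0, 0, 0], "jaw": 1},
    {"slide": [-0.033, -0.038, -0.028], "angular": [0, 0, 0], "jaw": 1},
    {"slide": [-0.033, -0.038, -0.028], "angular": [0, 0, 0], "jaw": 1},
    {"slide": [0, 0, 0], "angular": [0, 0, 0], "jaw": 1},
    {"slide": [0, 0, 0], "angular": [0, 0, 0], "jaw": 1},
  ],
)

```text
time_s: 1.15
tool_pos: [0.5361, -0.0984, 0.2719]
tool_rot: [-180.0, -0.0, 90.0]
force: [0.1, -0.1, 0.7]
grip_width: 0.0869
grasp_force: 0.0
```

```bash
python3 - <<'E'
from cell import env
import cv2,numpy as np,pickle
c=env.camera_info('wrist');im=env.read_camera('wrist');pickle.dump(c,open('C1.pkl','wb'))
cv2.imwrite('pics/w1.png',im[:,:,::-1])
x,y,w,h,k=180,0,260,200,3
cc=cv2.resize(im[y:y+h,x:x+w,::-1],None,fx=k,fy=k,interpolation=cv2.INTER_CUBIC)
for i in range(0,w,10): cv2.line(cc,(i*k,0),(i*k,8 if (x+i)%50 else 25),(255,255,255),1)
for i in range(0,h,10): cv2.line(cc,(0,i*k),(8 if (y+i)%50 else 25,i*k),(255,255,255),1)
cv2.imwrite('pics/w1c.png',cc)
E
```

```text
(no output)
```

View pics/w1c.png

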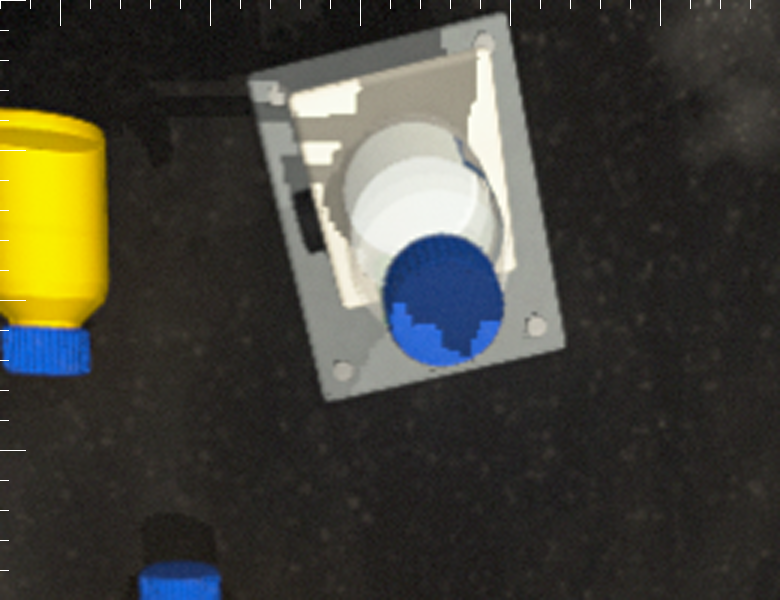

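The overhead crop shows all four foot-plate corners, the cradle corners and the cap centre at crop (443,300). I'll refine the pose with them.

```bash
cat > fit2.py <<'E'
from geo import *
import pickle
C=pickle.load(open('C0.pkl','rb'));C['w1']=pickle.load(open('C1.pkl','rb'))
R30=Ro.from_euler('y',-30,degrees=True).as_matrix()
def cr(x,y,z=0): return R30@np.array([x,y,z])+[0,0,.075]
a,b=.075,.06; P=lambda x,y:(x/3+180-.33,y/3-.33)
w=[('w1',(a,b,.008),P(249,76)),('w1',(a,-b,.008),P(506,12)),('w1',(-a,-b,.008),P(566,347)),('w1',(-a,b,.008),P(327,401)),
('w1',cr(.044,.038),P(291,96)),('w1',cr(.044,-.038),P(486,50)),('w1',cr(-.044,.038),P(347,305)),('w1',cr(-.044,-.038),P(513,268))]
st=[('scene',(a,b,.008),(270.2,222.7)),('scene',(-a,b,.008),(311.7,241.7)),('scene',(-a,-b,.008),(338.7,223.2)),
('side',(-a,-b,.008),(303,210.4)),('side',(a,-b,.008),(306.7,251.7)),('side',(a,b,.008),(355,249.7))]
v0,r0=fit(C,w,[.535,.025,1.78]);print('w1',v0[:2],np.degrees(v0[2]),r0.round(1).tolist())
v0b,_=fit(C,w[:4],[.535,.025,1.78]);print('w1 plate',v0b[:2],np.degrees(v0b[2]))
v1,_=fit(C,st,[.535,.025,1.78]);print('ext',v1[:2],np.degrees(v1[2]))
v,r=fit(C,w+st,[.535,.025,1.78]);print('all',v[:2],np.degrees(v[2]))
for z in (.0,.107,.097): print([proj(C['w1'],Ro.from_euler('z',v[2]).as_matrix()@cr(.003,0,z)+[v[0],v[1],0])])
print('capobs',P(443,300))
for a,b in ((.085,.075),(.075,.085)):
    h=.016
    t=[('scene',(a,b,h),(270,170)),('scene',(-a,b,h),(232,191)),('scene',(-a,-b,h),(265,207)),
    ('side',(a,-b,h),(263.7,273)),('side',(-a,-b,h),(337.7,271.4)),('side',(a,b,h),(262,332)),('side',(-a,b,h),(343,331))]
    t,r=fit(C,t,[.6,.3,0]);print('tray',t[:2],np.degrees(t[2]),abs(r).mean(),r.round(1).tolist())
E
python3 fit2.py
```

```text
w1 [0.53538157 0.02672321] 102.62456835505351 [[-1.4, -1.2], [0.4, -1.4], [0.8, 0.1], [-0.8, 0.5], [-1.3, 0.4], [2.0, -1.0], [-0.8, 2.5], [2.0, 1.3]]
w1 plate [0.53568556 0.02586907] 102.71835331772724
ext [0.53452458 0.0249659 ] 102.50637038246657
all [0.53523404 0.02653215] 102.64288941392229
[array([316.33645753,  60.98209705])]
[array([328.81868033, 104.75917164])]
[array([327.37395418,  99.68563652])]
capobs (327.33666666666664, 99.67)
tray [0.56546901 0.25755339] 10.686520863551907 1.3348951354868663 [[-0.8, -0.5], [-2.1, -2.7], [-1.5, -3.0], [-0.2, 0.2], [-0.3, -0.2], [-0.6, -2.3], [0.4, -4.0]]
tray [0.56451322 0.25705714] 7.160127472557715 2.95031785278113 [[-3.1, -0.3], [-1.5, -5.8], [0.8, -2.9], [7.1, -4.9], [-2.2, -2.0], [2.3, -0.3], [-5.9, 2.1]]
```

```bash
cat > plan.py <<'E'
from geo import *
from cell import env
S=np.array([.5353,.0262,0]);RS=Ro.from_euler('z',102.6,degrees=True).as_matrix()
RC=RS@Ro.from_euler('y',-30,degrees=True).as_matrix(); OC=S+[0,0,.075]
def C(x,y,z): return OC+RC@np.array([x,y,z])
RT=np.column_stack([np.cross(-RC[:,1],-RC[:,2]),-RC[:,1],-RC[:,2]])  # tilted tool on the cradle
RD=Ro.from_euler('xyz',[180,0,90],degrees=True).as_matrix()
def RDY(d): return Ro.from_euler('z',d,degrees=True).as_matrix()@RD
def plan(pts,R):
    o=env.get_obs();R0=Ro.from_euler('xyz',o['tool_rot'],degrees=True).as_matrix();p=np.array(o['tool_pos'])
    v=Ro.from_matrix(R0.T@R).as_rotvec();print('t',round(o['time_s'],2),'turn/pi',(v/np.pi).round(4),'deg',np.degrees(np.linalg.norm(v)).round(1))
    for q in pts: print('slide/.5',((R.T@(q-p))/.5).round(4),'mm',(1000*np.linalg.norm(q-p)).round(),'to',np.round(q,4)); p=q
E
python3 -c "
from plan import *
plan([C(.003,0,.15),C(.003,0,.051)],RT)"
```

```text
t 1.2 turn/pi [ 0.018   0.1658 -0.068 ] deg 32.4
slide/.5 [0.0198 0.0525 0.162 ] mm 86.0 to [ 0.5511 -0.0445  0.2064]
slide/.5 [0.    0.    0.198] mm 99.0 to [0.5403 0.0038 0.1207]
```

Emit:
step_arm(
  rows=[
    {"slide": [0, 0, 0], "angular": [0.0036, 0.0332, -0.0136], "jaw": 1},
    {"slide": [0, 0, 0], "angular": [0.0036, 0.0332, -0.0136], "jaw": 1},
    {"slide": [0, 0, 0], "angular": [0.0036, 0.0332, -0.0136], "jaw": 1},
    {"slide": [0, 0, 0], "angular": [0.0036, 0.0332, -0.0136], "jaw": 1},
    {"slide": [0, 0, 0], "angular": [0.0036, 0.0332, -0.0136], "jaw": 1},
    {"slide": [0.0066, 0.0175, 0.054], "angular": [0, 0, 0], "jaw": 1},
    {"slide": [0.0066, 0.0175, 0.054], "angular": [0, 0, 0], "jaw": 1},
    {"slide": [0.0066, 0.0175, 0.054], "angular": [0, 0, 0], "jaw": 1},
    {"slide": [0, 0, 0], "angular": [0, 0, 0], "jaw": 1},
    {"slide": [0, 0, 0], "angular": [0, 0, 0], "jaw": 1},
  ],
)

```text
time_s: 2.45
tool_pos: [0.5513, -0.046, 0.2074]
tool_rot: [180.0, -30.0, 102.5]
force: [0.2, -0.8, -0.7]
grip_width: 0.087
grasp_force: 0.0
```

```bash
python3 -c "
from plan import *
plan([C(.003,0,.051)],RT)
import cv2;cv2.imwrite('pics/s2.png',np.hstack([cv2.resize(env.read_camera(n)[y:y+130,x:x+130,::-1],(400,400)) for n,x,y in [('scene',250,120),('side',270,110)]]))"
```

```text
t 2.45 turn/pi [ 0.0004  0.0002 -0.0003] deg 0.1
slide/.5 [0.0016 0.0003 0.2012] mm 101.0 to [0.5403 0.0038 0.1207]
```

View pics/s2.png

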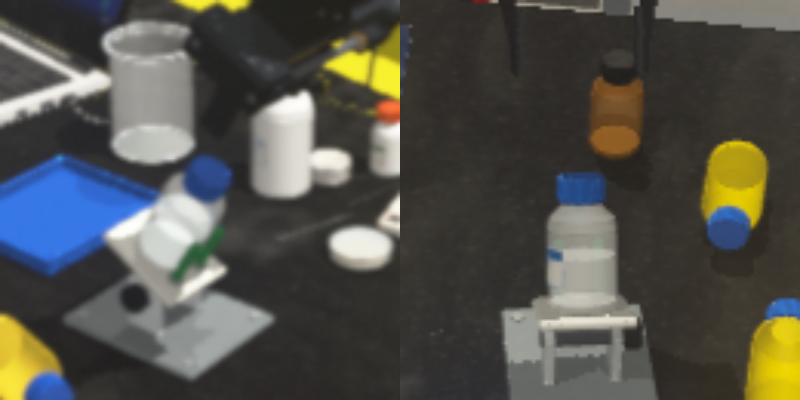

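The crops show the bottle undisturbed, but the gripper looks further off than I expected. I'll check where the TCP projects.

```bash
python3 -c "
from plan import *
for n in ('scene','side'):
  c=env.camera_info(n); print(n,proj(c,np.array([.6494,0,.187])),proj(c,np.array(env.get_obs()['tool_pos'])),proj(c,C(.003,0,.107)))
import cv2;cv2.imwrite('pics/s3.png',np.hstack([cv2.resize(env.read_camera(n)[:,120:520,::-1],(400,400)) for n in ('scene','side')]))"
```

```text
scene [342.44147747 154.76863396] [325.27511283 163.60676465] [317.89090392 174.94089232]
side [283.67279441 162.06584029] [327.38973077 147.40423114] [327.7916029  166.30891238]
```

View pics/s3.png

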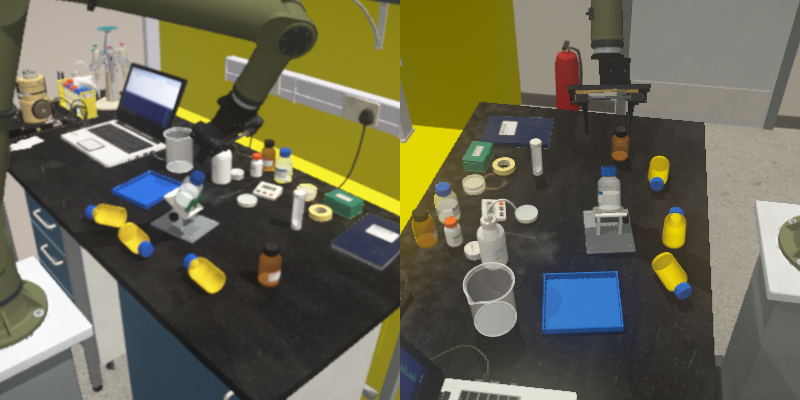

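The side view puts the open fingers straddling the line of the bottle. I'll go down along its axis and watch the force.

Emit:
step_arm(
  rows=[
    {"slide": [0.0016, 0, 0.04], "angular": [0, 0, 0], "jaw": 1},
    {"slide": [0, 0, 0.04], "angular": [0, 0, 0], "jaw": 1},
    {"slide": [0, 0, 0.04], "angular": [0, 0, 0], "jaw": 1},
    {"slide": [0, 0, 0.04], "angular": [0, 0, 0], "jaw": 1},
    {"slide": [0, 0, 0.02], "angular": [0, 0, 0], "jaw": 1},
    {"slide": [0, 0, 0.02], "angular": [0, 0, 0], "jaw": 1},
    {"slide": [0, 0, 0], "angular": [0, 0, 0], "jaw": 1},
    {"slide": [0, 0, 0], "angular": [0, 0, 0], "jaw": 1},
  ],
)

```text
time_s: 3.65
tool_pos: [0.5406, 0.0036, 0.1214]
tool_rot: [179.9, -30.0, 102.5]
force: [0.2, -0.5, 0.5]
grip_width: 0.0868
grasp_force: 0.0
```

Emit:
step_arm(
  rows=[
    {"slide": [0, 0, 0], "angular": [0, 0, 0], "jaw": 0.5},
    {"slide": [0, 0, 0], "angular": [0, 0, 0], "jaw": 0.5},
    {"slide": [0, 0, 0], "angular": [0, 0, 0], "jaw": 0.5},
    {"slide": [0, 0, 0], "angular": [0, 0, 0], "jaw": 0.5},
    {"slide": [0, 0, 0], "angular": [0, 0, 0], "jaw": 0.5},
  ],
  newtons=20,
)

```text
time_s: 4.28
tool_pos: [0.5403, 0.0041, 0.121]
tool_rot: [179.9, -30.0, 102.6]
force: [-0.3, 0.5, 0.5]
grip_width: 0.0558
grasp_force: 20.0
```

Emit:
step_arm(
  rows=[
    {"slide": [0, 0, -0.01], "angular": [0, 0, 0], "jaw": 0.3},
    {"slide": [0, 0, -0.02], "angular": [0, 0, 0], "jaw": 0.3},
    {"slide": [0, 0, -0.04], "angular": [0, 0, 0], "jaw": 0.3},
    {"slide": [0, 0, -0.04], "angular": [0, 0, 0], "jaw": 0.3},
    {"slide": [0, 0, -0.04], "angular": [0, 0, 0], "jaw": 0.3},
    {"slide": [0, 0, -0.04], "angular": [0, 0, 0], "jaw": 0.3},
    {"slide": [0, 0, 0], "angular": [0, 0, 0], "jaw": 0.3},
  ],
  newtons=25,
)

```text
time_s: 5.15
tool_pos: [0.5514, -0.0441, 0.2046]
tool_rot: [179.8, -29.9, 102.5]
force: [-0.8, -0.1, -1.4]
grip_width: 0.0554
grasp_force: 25.0
```

```bash
python3 -c "
from plan import *
print(env.get_obs()['grip_width'])
plan([np.array([.565,.258,.24]),np.array([.565,.258,.080])],RDY(12.6))
plan([np.array([.565,.258,.24]),np.array([.565,.258,.080])],RDY(0))"
```

```text
0.055356044416985606
t 5.15 turn/pi [ 0.0013 -0.1658 -0.0008] deg 29.9
slide/.5 [ 0.5837  0.1583 -0.0708] mm 304.0 to [0.565 0.258 0.24 ]
slide/.5 [ 0.   -0.    0.32] mm 160.0 to [0.565 0.258 0.08 ]
t 5.15 turn/pi [-0.017  -0.1653  0.0676] deg 32.3
slide/.5 [ 0.6042  0.0272 -0.0708] mm 304.0 to [0.565 0.258 0.24 ]
slide/.5 [ 0.   -0.    0.32] mm 160.0 to [0.565 0.258 0.08 ]
```

Emit:
step_arm(
  rows=[
    {"slide": [0, 0, 0], "angular": [0.0003, -0.0332, 0], "jaw": 0.3},
    {"slide": [0, 0, 0], "angular": [0.0003, -0.0332, 0], "jaw": 0.3},
    {"slide": [0, 0, 0], "angular": [0.0003, -0.0332, 0], "jaw": 0.3},
    {"slide": [0, 0, 0], "angular": [0.0003, -0.0332, 0], "jaw": 0.3},
    {"slide": [0, 0, 0], "angular": [0.0003, -0.0332, 0], "jaw": 0.3},
    {"slide": [0, 0, -0.0354], "angular": [0, 0, 0], "jaw": 0.3},
    {"slide": [0, 0, -0.0354], "angular": [0, 0, 0], "jaw": 0.3},
    {"slide": [0.0584, 0.0158, 0], "angular": [0, 0, 0], "jaw": 0.3},
    {"slide": [0.0584, 0.0158, 0], "angular": [0, 0, 0], "jaw": 0.3},
    {"slide": [0.0584, 0.0158, 0], "angular": [0, 0, 0], "jaw": 0.3},
  ],
)

```text
time_s: 6.4
tool_pos: [0.5554, 0.0471, 0.2399]
tool_rot: [-179.8, -0.2, 102.4]
force: [-0.5, -0.1, -1.9]
grip_width: 0.0549
grasp_force: 25.0
```

Emit:
step_arm(
  rows=[
    {"slide": [0.0584, 0.0158, 0], "angular": [0, 0, 0], "jaw": 0.3},
    {"slide": [0.0584, 0.0158, 0], "angular": [0, 0, 0], "jaw": 0.3},
    {"slide": [0.0584, 0.0158, 0], "angular": [0, 0, 0], "jaw": 0.3},
    {"slide": [0.0584, 0.0158, 0], "angular": [0, 0, 0], "jaw": 0.3},
    {"slide": [0.0584, 0.0158, 0], "angular": [0, 0, 0], "jaw": 0.3},
    {"slide": [0.0584, 0.0158, 0], "angular": [0, 0, 0], "jaw": 0.3},
    {"slide": [0.0584, 0.0158, 0], "angular": [0, 0, 0], "jaw": 0.3},
    {"slide": [0, 0, 0], "angular": [0, 0, 0], "jaw": 0.3},
    {"slide": [0, 0, 0], "angular": [0, 0, 0], "jaw": 0.3},
  ],
)

```text
time_s: 7.52
tool_pos: [0.5653, 0.2576, 0.2392]
tool_rot: [-179.8, -0.1, 102.4]
force: [0.8, -0.6, -0.8]
grip_width: 0.0551
grasp_force: 25.0
```

```bash
python3 -c "
from plan import *
plan([np.array([.565,.258,.060])],RDY(12.6))
import cv2;cv2.imwrite('pics/s4.png',env.read_camera('wrist')[:,:,::-1])"
```

```text
t 7.53 turn/pi [-0.0012 -0.0004 -0.0011] deg 0.3
slide/.5 [ 0.0009 -0.0004  0.3585] mm 179.0 to [0.565 0.258 0.06 ]
```

Emit:
step_arm(
  rows=[
    {"slide": [0, 0, 0.05], "angular": [-0.0012, 0, -0.001], "jaw": 0.3},
    {"slide": [0, 0, 0.05], "angular": [0, 0, 0], "jaw": 0.3},
    {"slide": [0, 0, 0.05], "angular": [0, 0, 0], "jaw": 0.3},
    {"slide": [0, 0, 0.05], "angular": [0, 0, 0], "jaw": 0.3},
    {"slide": [0, 0, 0.05], "angular": [0, 0, 0], "jaw": 0.3},
    {"slide": [0, 0, 0.05], "angular": [0, 0, 0], "jaw": 0.3},
    {"slide": [0, 0, 0.03], "angular": [0, 0, 0], "jaw": 0.3},
    {"slide": [0, 0, 0.02], "angular": [0, 0, 0], "jaw": 0.3},
    {"slide": [0, 0, 0.008], "angular": [0, 0, 0], "jaw": 0.3},
    {"slide": [0, 0, 0], "angular": [0, 0, 0], "jaw": 0.3},
  ],
)

```text
time_s: 8.82
tool_pos: [0.5641, 0.2602, 0.0603]
tool_rot: [180.0, -0.1, 102.8]
force: [-0.1, 0.1, -0.6]
grip_width: 0.0548
grasp_force: 25.0
```

Emit:
step_arm(
  rows=[
    {"slide": [0, 0, 0.002], "angular": [0, 0, 0], "jaw": 0.3},
    {"slide": [0, 0, 0.002], "angular": [0, 0, 0], "jaw": 0.3},
    {"slide": [0, 0, 0.002], "angular": [0, 0, 0], "jaw": 0.3},
    {"slide": [0, 0, 0], "angular": [0, 0, 0], "jaw": 0.3},
  ],
)

```text
time_s: 9.32
tool_pos: [0.5637, 0.2601, 0.0568]
tool_rot: [-180.0, -0.1, 102.8]
force: [0.1, 0.3, -1.6]
grip_width: 0.0555
grasp_force: 25.0
```

Emit:
step_arm(
  rows=[
    {"slide": [0, 0, 0.0015], "angular": [0, 0, 0], "jaw": 0.3},
    {"slide": [0, 0, 0], "angular": [0, 0, 0], "jaw": 0.3},
    {"slide": [0, 0, 0], "angular": [0, 0, 0], "jaw": 0.3},
  ],
)

```text
time_s: 9.7
tool_pos: [0.5638, 0.2602, 0.0561]
tool_rot: [-180.0, -0.1, 102.8]
force: [-0.6, 0.5, -1.2]
grip_width: 0.0553
grasp_force: 25.0
```

Emit:
step_arm(
  rows=[
    {"slide": [0, 0, 0.0015], "angular": [0, 0, 0], "jaw": 0.3},
    {"slide": [0, 0, 0], "angular": [0, 0, 0], "jaw": 0.3},
    {"slide": [0, 0, 0], "angular": [0, 0, 0], "jaw": 0.3},
  ],
)

```text
time_s: 10.07
tool_pos: [0.5639, 0.2602, 0.0554]
tool_rot: [180.0, -0.1, 102.8]
force: [-0.5, 0.1, -0.4]
grip_width: 0.0553
grasp_force: 25.0
```

Emit:
step_arm(
  rows=[
    {"slide": [0, 0, 0.0015], "angular": [0, 0, 0], "jaw": 0.3},
    {"slide": [0, 0, 0], "angular": [0, 0, 0], "jaw": 0.3},
    {"slide": [0, 0, 0], "angular": [0, 0, 0], "jaw": 0.3},
  ],
)

```text
time_s: 10.45
tool_pos: [0.5639, 0.2606, 0.0552]
tool_rot: [180.0, -0.1, 102.8]
force: [-0.6, 0.5, 4.5]
grip_width: 0.0553
grasp_force: 25.0
```

Emit:
step_arm(
  rows=[
    {"slide": [0, 0, 0.0015], "angular": [0, 0, 0], "jaw": 0.3},
    {"slide": [0, 0, 0], "angular": [0, 0, 0], "jaw": 0.3},
    {"slide": [0, 0, 0], "angular": [0, 0, 0], "jaw": 0.3},
  ],
)

```text
time_s: 10.82
tool_pos: [0.564, 0.2607, 0.0552]
tool_rot: [179.9, -0.1, 102.8]
force: [-1.5, 0.1, 7.7]
grip_width: 0.0554
grasp_force: 25.0
```

Emit:
step_arm(
  rows=[
    {"slide": [0, 0, -0.002], "angular": [0, 0, 0], "jaw": 0.3},
    {"slide": [0, 0, 0], "angular": [0, 0, 0], "jaw": 0.8},
    {"slide": [0, 0, 0], "angular": [0, 0, 0], "jaw": 1},
    {"slide": [0, 0, 0], "angular": [0, 0, 0], "jaw": 1},
    {"slide": [0, 0, 0], "angular": [0, 0, 0], "jaw": 1},
  ],
)

```text
time_s: 11.45
tool_pos: [0.5638, 0.2601, 0.0546]
tool_rot: [-180.0, -0.1, 102.8]
force: [-0.6, 0.3, 0.8]
grip_width: 0.0844
grasp_force: 0.0
```

Emit:
step_arm(
  rows=[
    {"slide": [0, 0, -0.02], "angular": [0, 0, 0], "jaw": 1},
    {"slide": [0, 0, -0.05], "angular": [0, 0, 0], "jaw": 1},
    {"slide": [0, 0, -0.06], "angular": [0, 0, 0], "jaw": 1},
    {"slide": [0, 0, -0.08], "angular": [0, 0, 0], "jaw": 1},
    {"slide": [0, 0, -0.08], "angular": [0, 0, 0], "jaw": 1},
    {"slide": [0, 0, -0.08], "angular": [0, 0, 0], "jaw": 1},
    {"slide": [0, 0, 0], "angular": [0, 0, 0], "jaw": 1},
  ],
)

```text
time_s: 12.32
tool_pos: [0.5659, 0.261, 0.245]
tool_rot: [179.5, -0.2, 102.8]
force: [-1.0, 0.7, -0.2]
grip_width: 0.0868
grasp_force: 0.0
```

```bash
python3 -c "
from plan import *
for y in (0,12.6):plan([np.array([.5376,-.2944,.24]),np.array([.5376,-.2944,.051])],RDY(y))
for n in ('scene','side'):
  c=env.camera_info(n);im=env.read_camera(n);import cv2;cv2.imwrite('pics/a_%s.png'%n,im[:,:,::-1])
  hsv=cv2.cvtColor(im,cv2.COLOR_RGB2HSV);m=cv2.inRange(hsv,(3,90,50),(16,255,255))
  k,l,s,ce=cv2.connectedComponentsWithStats(m)
  for i in range(1,k):
    if s[i,4]>60: print(n,s[i],ce[i].round(1))
"
```

```text
t 12.32 turn/pi [ 0.0025 -0.0015  0.071 ] deg 12.8
slide/.5 [-1.1109 -0.0565  0.0101] mm 556.0 to [ 0.5376 -0.2944  0.24  ]
slide/.5 [ 0.    -0.     0.378] mm 189.0 to [ 0.5376 -0.2944  0.051 ]
t 12.32 turn/pi [ 0.0026 -0.0012  0.001 ] deg 0.5
slide/.5 [-1.0718 -0.2975  0.0101] mm 556.0 to [ 0.5376 -0.2944  0.24  ]
slide/.5 [ 0.    -0.     0.378] mm 189.0 to [ 0.5376 -0.2944  0.051 ]
scene [581   0  59  14 510] [615.7   4.4]
scene [371 152  23   9 101] [379.5 156.4]
scene [377 252  25  36 643] [388.1 269. ]
side [334 134  16  22 228] [341.4 144.2]
side [164 216  14  12 134] [170.2 221.8]
```

Emit:
step_arm(
  rows=[
    {"slide": [-0.05, -0.015, 0], "angular": [0, 0, 0], "jaw": 1},
    {"slide": [-0.09, -0.028, 0], "angular": [0, 0, 0], "jaw": 1},
    {"slide": [-0.09, -0.028, 0], "angular": [0, 0, 0], "jaw": 1},
    {"slide": [-0.09, -0.028, 0], "angular": [0, 0, 0], "jaw": 1},
    {"slide": [-0.09, -0.028, 0], "angular": [0, 0, 0], "jaw": 1},
    {"slide": [-0.09, -0.028, 0], "angular": [0, 0, 0], "jaw": 1},
    {"slide": [-0.09, -0.028, 0], "angular": [0, 0, 0], "jaw": 1},
    {"slide": [-0.09, -0.028, 0], "angular": [0, 0, 0], "jaw": 1},
  ],
)

```text
time_s: 13.42
tool_pos: [0.5349, -0.0965, 0.2376]
tool_rot: [-179.9, -0.2, 102.8]
force: [0.0, 0.0, 0.3]
grip_width: 0.0871
grasp_force: 0.0
```

Emit:
step_arm(
  rows=[
    {"slide": [-0.09, -0.028, 0], "angular": [0, 0, 0], "jaw": 1},
    {"slide": [-0.09, -0.028, 0], "angular": [0, 0, 0], "jaw": 1},
    {"slide": [-0.09, -0.028, 0], "angular": [0, 0, 0], "jaw": 1},
    {"slide": [-0.09, -0.028, 0], "angular": [0, 0, 0], "jaw": 1},
    {"slide": [-0.09, -0.028, 0], "angular": [0, 0, 0], "jaw": 1},
    {"slide": [-0.09, -0.028, 0], "angular": [0, 0, 0], "jaw": 1},
    {"slide": [-0.06, -0.018, 0], "angular": [0.0025, -0.001, 0], "jaw": 1},
    {"slide": [0, 0, 0], "angular": [0, 0, 0], "jaw": 1},
    {"slide": [0, 0, 0], "angular": [0, 0, 0], "jaw": 1},
  ],
)

```text
time_s: 14.55
tool_pos: [0.5118, -0.4068, 0.2373]
tool_rot: [-179.5, -0.1, 102.8]
force: [-0.8, 0.7, -0.3]
grip_width: 0.0867
grasp_force: 0.0
```

```bash
python3 -c "
from plan import *
import cv2
c=env.camera_info('wrist');im=env.read_camera('wrist')
print('predicted foot, cap',[proj(c,np.array([.5376,-.2944,z])).round(1) for z in (0,.102)])
f=proj(c,np.array([.5376,-.2944,.06]));x,y=(np.clip(f-[100,75],0,[440,250])).astype(int)
print(x,y);w=cv2.resize(im[y:y+150,x:x+200,::-1],(400,300),interpolation=cv2.INTER_CUBIC)
t=env.read_camera('side')[240:352,230:380,::-1];t=cv2.resize(t,(400,300),interpolation=cv2.INTER_CUBIC)
cv2.imwrite('pics/m5.png',np.hstack([w,t]))
"
```

```text
predicted foot, cap [array([357. ,  85.5]), array([368.8,  76.5])]
263 5
```

View pics/m5.png

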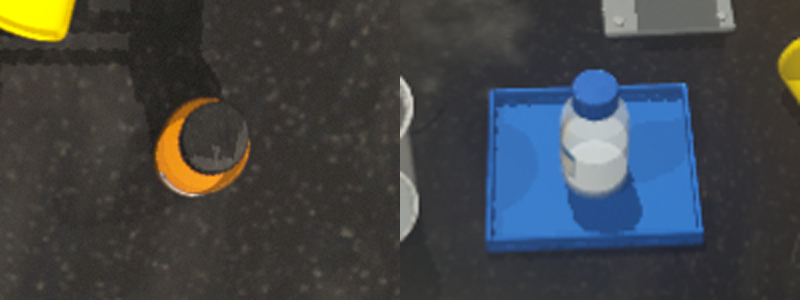

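The wrist crop shows the amber's cap centre at px (369.7,73.3), about 2–3 mm off the prediction. The side crop shows the blue bottle upright in the tray.

```bash
python3 -c "
from plan import *
plan([np.array([.538,-.2923,.2]),np.array([.538,-.2923,.052])],RDY(12.6))"
```

```text
t 14.65 turn/pi [-0.0025 -0.0001  0.0016] deg 0.5
slide/.5 [0.2115 0.1    0.0762] mm 123.0 to [ 0.538  -0.2923  0.2   ]
slide/.5 [ 0.    -0.     0.296] mm 148.0 to [ 0.538  -0.2923  0.052 ]
```

Emit:
step_arm(
  rows=[
    {"slide": [0.053, 0.025, 0.019], "angular": [-0.0025, 0, 0.0016], "jaw": 1},
    {"slide": [0.053, 0.025, 0.019], "angular": [0, 0, 0], "jaw": 1},
    {"slide": [0.053, 0.025, 0.019], "angular": [0, 0, 0], "jaw": 1},
    {"slide": [0.053, 0.025, 0.019], "angular": [0, 0, 0], "jaw": 1},
    {"slide": [0, 0, 0], "angular": [0, 0, 0], "jaw": 1},
    {"slide": [0, 0, 0], "angular": [0, 0, 0], "jaw": 1},
  ],
)

```text
time_s: 15.4
tool_pos: [0.5374, -0.2942, 0.2009]
tool_rot: [180.0, 0.1, 102.5]
force: [-0.7, -1.2, 0.4]
grip_width: 0.087
grasp_force: 0.0
```

```bash
python3 -c "
from plan import *
plan([np.array([.538,-.2923,.052])],RDY(12.6))"
```

```text
t 15.4 turn/pi [ 0.0001  0.0007 -0.0005] deg 0.2
slide/.5 [0.0035 0.002  0.2978] mm 149.0 to [ 0.538  -0.2923  0.052 ]
```

Emit:
step_arm(
  rows=[
    {"slide": [0.0035, 0.002, 0.03], "angular": [0, 0.0007, 0], "jaw": 1},
    {"slide": [0, 0, 0.05], "angular": [0, 0, 0], "jaw": 1},
    {"slide": [0, 0, 0.05], "angular": [0, 0, 0], "jaw": 1},
    {"slide": [0, 0, 0.05], "angular": [0, 0, 0], "jaw": 1},
    {"slide": [0, 0, 0.05], "angular": [0, 0, 0], "jaw": 1},
    {"slide": [0, 0, 0.04], "angular": [0, 0, 0], "jaw": 1},
    {"slide": [0, 0, 0.028], "angular": [0, 0, 0], "jaw": 1},
    {"slide": [0, 0, 0], "angular": [0, 0, 0], "jaw": 1},
    {"slide": [0, 0, 0], "angular": [0, 0, 0], "jaw": 1},
  ],
)

```text
time_s: 16.52
tool_pos: [0.5386, -0.2923, 0.0522]
tool_rot: [179.9, -0.0, 102.5]
force: [-0.1, 0.4, -0.8]
grip_width: 0.087
grasp_force: 0.0
```

Emit:
step_arm(
  rows=[
    {"slide": [0, 0, 0], "angular": [0, 0, 0], "jaw": 0.7},
    {"slide": [0, 0, 0], "angular": [0, 0, 0], "jaw": 0.6},
    {"slide": [0, 0, 0], "angular": [0, 0, 0], "jaw": 0.5},
    {"slide": [0, 0, 0], "angular": [0, 0, 0], "jaw": 0.3},
    {"slide": [0, 0, 0], "angular": [0, 0, 0], "jaw": 0.3},
    {"slide": [0, 0, 0], "angular": [0, 0, 0], "jaw": 0.3},
  ],
  newtons=25,
)

```text
time_s: 17.27
tool_pos: [0.5383, -0.2919, 0.0515]
tool_rot: [180.0, -0.0, 102.5]
force: [0.5, 0.7, -0.4]
grip_width: 0.0502
grasp_force: 25.0
```

Emit:
step_arm(
  rows=[
    {"slide": [0, 0, -0.01], "angular": [0, 0, 0], "jaw": 0.3},
    {"slide": [0, 0, -0.03], "angular": [0, 0, 0], "jaw": 0.3},
    {"slide": [0, 0, -0.06], "angular": [0, 0, 0], "jaw": 0.3},
    {"slide": [0, 0, -0.06], "angular": [0, 0, 0], "jaw": 0.3},
    {"slide": [0, 0, -0.06], "angular": [0, 0, 0], "jaw": 0.3},
    {"slide": [0, 0, -0.06], "angular": [0, 0, 0], "jaw": 0.3},
    {"slide": [0, 0, -0.06], "angular": [0, 0, 0], "jaw": 0.3},
    {"slide": [0, 0, 0], "angular": [0, 0, 0], "jaw": 0.3},
  ],
)

```text
time_s: 18.27
tool_pos: [0.5395, -0.2931, 0.2249]
tool_rot: [179.7, 0.2, 102.5]
force: [0.7, 0.4, -1.9]
grip_width: 0.0501
grasp_force: 25.0
```

Emit:
step_arm(
  rows=[
    {"slide": [0, 0, 0], "angular": [0, 0.0333, 0], "jaw": 0.3},
    {"slide": [0, 0, 0], "angular": [0, 0.0333, 0], "jaw": 0.3},
    {"slide": [0, 0, 0], "angular": [0, 0.0333, 0], "jaw": 0.3},
    {"slide": [0, 0, 0], "angular": [0, 0.0333, 0], "jaw": 0.3},
    {"slide": [0, 0, 0], "angular": [0, 0.0333, 0], "jaw": 0.3},
    {"slide": [0, 0, 0], "angular": [0, 0, 0], "jaw": 0.3},
  ],
)

```text
time_s: 19.02
tool_pos: [0.5364, -0.2942, 0.2168]
tool_rot: [-179.6, -30.2, 102.0]
force: [-0.4, -0.3, -3.0]
grip_width: 0.05
grasp_force: 25.0
```

```bash
python3 -c "
from plan import *
plan([C(.010,0,.1515)],RT)"
```

```text
t 19.02 turn/pi [-0.0006 -0.0009 -0.0026] deg 0.5
slide/.5 [0.4202 0.1376 0.2556] mm 255.0 to [ 0.5499 -0.0393  0.2112]
```

Emit:
step_arm(
  rows=[
    {"slide": [0, 0, 0], "angular": [-0.0006, -0.0009, -0.0026], "jaw": 0.3},
    {"slide": [0.0525, 0.0172, 0.032], "angular": [0, 0, 0], "jaw": 0.3},
    {"slide": [0.0525, 0.0172, 0.032], "angular": [0, 0, 0], "jaw": 0.3},
    {"slide": [0.0525, 0.0172, 0.032], "angular": [0, 0, 0], "jaw": 0.3},
    {"slide": [0.0525, 0.0172, 0.032], "angular": [0, 0, 0], "jaw": 0.3},
    {"slide": [0.0525, 0.0172, 0.032], "angular": [0, 0, 0], "jaw": 0.3},
    {"slide": [0.0525, 0.0172, 0.032], "angular": [0, 0, 0], "jaw": 0.3},
    {"slide": [0.0525, 0.0172, 0.032], "angular": [0, 0, 0], "jaw": 0.3},
    {"slide": [0.0525, 0.0172, 0.032], "angular": [0, 0, 0], "jaw": 0.3},
    {"slide": [0, 0, 0], "angular": [0, 0, 0], "jaw": 0.3},
  ],
)

```text
time_s: 20.27
tool_pos: [0.5502, -0.0319, 0.2172]
tool_rot: [179.4, -29.8, 103.6]
force: [-0.7, -0.5, -2.1]
grip_width: 0.0497
grasp_force: 25.0
```

Emit:
step_arm(
  rows=[
    {"slide": [0, 0, 0], "angular": [0, 0, 0], "jaw": 0.3},
    {"slide": [0, 0, 0], "angular": [0, 0, 0], "jaw": 0.3},
  ],
)

```text
time_s: 20.52
tool_pos: [0.5505, -0.0381, 0.2157]
tool_rot: [179.6, -29.8, 103.0]
force: [-0.7, 0.4, -2.1]
grip_width: 0.0501
grasp_force: 25.0
```

```bash
python3 -c "
from plan import *
plan([C(.007,0,.062),C(.005,0,.0515)],RT)"
```

```text
t 20.52 turn/pi [0.0013 0.0012 0.0018] deg 0.5
slide/.5 [-0.0122 -0.0017  0.1857] mm 93.0 to [0.5407 0.0019 0.1322]
slide/.5 [-0.004 -0.     0.021] mm 11.0 to [0.54   0.0053 0.1221]
```

Emit:
step_arm(
  rows=[
    {"slide": [-0.0122, -0.0017, 0.02], "angular": [0, 0.001, 0], "jaw": 0.3},
    {"slide": [0, 0, 0.04], "angular": [0, 0, 0], "jaw": 0.3},
    {"slide": [0, 0, 0.04], "angular": [0, 0, 0], "jaw": 0.3},
    {"slide": [0, 0, 0.04], "angular": [0, 0, 0], "jaw": 0.3},
    {"slide": [0, 0, 0.03], "angular": [0, 0, 0], "jaw": 0.3},
    {"slide": [0, 0, 0.0157], "angular": [0, 0, 0], "jaw": 0.3},
    {"slide": [0, 0, 0], "angular": [0, 0, 0], "jaw": 0.3},
    {"slide": [0, 0, 0], "angular": [0, 0, 0], "jaw": 0.3},
    {"slide": [0, 0, 0], "angular": [0, 0, 0], "jaw": 0.3},
  ],
)

```text
time_s: 21.65
tool_pos: [0.5416, 0.0025, 0.1324]
tool_rot: [179.6, -30.0, 103.0]
force: [0.2, -0.2, -1.9]
grip_width: 0.0502
grasp_force: 25.0
```

```bash
cat > st.py <<'E'
from plan import *
o=env.get_obs();print('cradle tcp mm',(1000*RC.T@(np.array(o['tool_pos'])-OC)).round(1),'force in cradle',(RC.T@np.array(o['force'])).round(1),'tq',np.round(o['wrist_torque'],2))
plan([C(.005,0,.0515)],RT)
E
python3 st.py
```

```text
cradle tcp mm [ 7.5 -0.9 62. ] force in cradle [-1.2 -0.2 -1.5] tq [-0.83 -0.27  0.02]
t 21.65 turn/pi [ 0.0013 -0.      0.002 ] deg 0.4
slide/.5 [-0.0049 -0.0018  0.021 ] mm 11.0 to [0.54   0.0053 0.1221]
```

Emit:
step_arm(
  rows=[
    {"slide": [-0.005, -0.0018, 0.007], "angular": [0.0013, 0, 0.002], "jaw": 0.3},
    {"slide": [0, 0, 0.006], "angular": [0, 0, 0], "jaw": 0.3},
    {"slide": [0, 0, 0.004], "angular": [0, 0, 0], "jaw": 0.3},
    {"slide": [0, 0, 0], "angular": [0, 0, 0], "jaw": 0.3},
    {"slide": [0, 0, 0], "angular": [0, 0, 0], "jaw": 0.3},
    {"slide": [0, 0, 0], "angular": [0, 0, 0], "jaw": 0.3},
  ],
)

```text
time_s: 22.4
tool_pos: [0.5398, 0.0048, 0.1234]
tool_rot: [-179.9, -30.0, 102.6]
force: [-0.5, -0.7, -1.5]
grip_width: 0.0501
grasp_force: 25.0
```

```bash
python3 st.py
```

```text
cradle tcp mm [ 5.2  0.2 52.8] force in cradle [-1.2  0.6 -1. ] tq [-0.81 -0.18 -0.02]
t 22.4 turn/pi [-0.0003 -0.0002  0.    ] deg 0.1
slide/.5 [-0.0005  0.0005  0.0027] mm 1.0 to [0.54   0.0053 0.1221]
```

Next, the final approach to plate contact in small steps.

Emit:
step_arm(
  rows=[
    {"slide": [0, 0, 0.0014], "angular": [0, 0, 0], "jaw": 0.3},
    {"slide": [0, 0, 0], "angular": [0, 0, 0], "jaw": 0.3},
    {"slide": [0, 0, 0.0014], "angular": [0, 0, 0], "jaw": 0.3},
    {"slide": [0, 0, 0], "angular": [0, 0, 0], "jaw": 0.3},
    {"slide": [0, 0, 0], "angular": [0, 0, 0], "jaw": 0.3},
  ],
)

```text
time_s: 23.02
tool_pos: [0.5397, 0.0054, 0.1222]
tool_rot: [-179.9, -30.0, 102.6]
force: [-0.9, -1.2, -0.9]
grip_width: 0.05
grasp_force: 25.0
```

```bash
python3 st.py
```

```text
cradle tcp mm [ 5.1  0.3 51.5] force in cradle [-1.3  1.1 -0.3] tq [-0.89 -0.16  0.07]
t 23.02 turn/pi [-0.0003 -0.0002  0.    ] deg 0.1
slide/.5 [-0.0002  0.0005 -0.    ] mm 0.0 to [0.54   0.0053 0.1221]
```

Emit:
step_arm(
  rows=[
    {"slide": [0, 0, 0.001], "angular": [0, 0, 0], "jaw": 0.3},
    {"slide": [0, 0, 0], "angular": [0, 0, 0], "jaw": 0.3},
    {"slide": [0, 0, 0], "angular": [0, 0, 0], "jaw": 0.3},
  ],
)

```text
time_s: 23.4
tool_pos: [0.5398, 0.0052, 0.1219]
tool_rot: [-180.0, -30.0, 102.6]
force: [-0.1, -3.6, 1.6]
grip_width: 0.0502
grasp_force: 25.0
```

```bash
python3 st.py
```

```text
cradle tcp mm [ 4.9  0.2 51.4] force in cradle [-2.2  0.8  3.1] tq [-1.1   0.    0.11]
t 23.4 turn/pi [-0.0002 -0.     -0.    ] deg 0.0
slide/.5 [ 0.0003  0.0004 -0.0003] mm 0.0 to [0.54   0.0053 0.1221]
```

Emit:
step_arm(
  rows=[
    {"slide": [-0.002, 0.0004, -0.0006], "angular": [0, 0, 0], "jaw": 0.3},
    {"slide": [-0.002, 0, 0], "angular": [0, 0, 0], "jaw": 0.3},
    {"slide": [-0.002, 0, 0], "angular": [0, 0, 0], "jaw": 0.3},
    {"slide": [0, 0, 0], "angular": [0, 0, 0], "jaw": 0.3},
    {"slide": [0, 0, 0], "angular": [0, 0, 0], "jaw": 0.3},
  ],
)

```text
time_s: 24.02
tool_pos: [0.5403, 0.0034, 0.1206]
tool_rot: [-179.9, -30.1, 102.6]
force: [-0.8, -1.8, 3.4]
grip_width: 0.0501
grasp_force: 25.0
```

```bash
python3 st.py
```

```text
cradle tcp mm [ 2.6  0.1 51.2] force in cradle [0.4 1.2 3.7] tq [-0.62  0.19  0.17]
t 24.02 turn/pi [-0.0004 -0.0004  0.0001] deg 0.1
slide/.5 [ 0.0048  0.0001 -0.0006] mm 2.0 to [0.54   0.0053 0.1221]
```

Emit:
step_arm(
  rows=[
    {"slide": [-0.002, 0, 0], "angular": [0, 0, 0], "jaw": 0.3},
    {"slide": [-0.001, 0, 0], "angular": [0, 0, 0], "jaw": 0.3},
    {"slide": [0, 0, 0], "angular": [0, 0, 0], "jaw": 0.3},
    {"slide": [0, 0, 0], "angular": [0, 0, 0], "jaw": 0.3},
  ],
)

```text
time_s: 24.52
tool_pos: [0.5406, 0.002, 0.1201]
tool_rot: [-180.0, -30.1, 102.6]
force: [-0.9, -1.6, 5.2]
grip_width: 0.05
grasp_force: 25.0
```

```bash
python3 st.py
```

```text
cradle tcp mm [ 1.1  0.1 51.4] force in cradle [1.4 1.2 5.2] tq [-0.31  0.4   0.21]
t 24.52 turn/pi [-0.0003 -0.0004  0.0001] deg 0.1
slide/.5 [ 0.0078  0.0002 -0.0002] mm 4.0 to [0.54   0.0053 0.1221]
```

Emit:
step_arm(
  rows=[
    {"slide": [-0.002, 0, -0.0006], "angular": [0, 0, 0], "jaw": 0.3},
    {"slide": [0, 0, 0], "angular": [0, 0, 0], "jaw": 0.3},
    {"slide": [0, 0, 0], "angular": [0, 0, 0], "jaw": 0.3},
  ],
)

```text
time_s: 24.9
tool_pos: [0.5409, 0.0011, 0.1198]
tool_rot: [-180.0, -30.1, 102.6]
force: [-0.7, -1.0, 5.6]
grip_width: 0.0502
grasp_force: 25.0
```

```bash
python3 st.py
```

```text
cradle tcp mm [ 0.1  0.  51.7] force in cradle [2.1 0.9 5.3] tq [-0.2   0.36  0.19]
t 24.9 turn/pi [-0.0003 -0.0004  0.0001] deg 0.1
slide/.5 [0.0097 0.0001 0.0003] mm 5.0 to [0.54   0.0053 0.1221]
```

Emit:
step_arm(
  rows=[
    {"slide": [-0.002, 0, 0], "angular": [0, 0, 0], "jaw": 0.3},
    {"slide": [0, 0, 0], "angular": [0, 0, 0], "jaw": 0.3},
    {"slide": [0, 0, 0], "angular": [0, 0, 0], "jaw": 0.3},
  ],
)

```text
time_s: 25.28
tool_pos: [0.541, 0.0002, 0.1195]
tool_rot: [-180.0, -30.1, 102.6]
force: [-0.9, -1.4, 7.2]
grip_width: 0.0501
grasp_force: 25.0
```

```bash
python3 st.py
```

```text
cradle tcp mm [-0.8  0.1 51.8] force in cradle [2.6 1.2 6.8] tq [-0.15  0.44  0.25]
t 25.27 turn/pi [-0.0003 -0.0005  0.0001] deg 0.1
slide/.5 [0.0116 0.0001 0.0006] mm 6.0 to [0.54   0.0053 0.1221]
```

Emit:
step_arm(
  rows=[
    {"slide": [0, 0, -0.0016], "angular": [0, 0, 0], "jaw": 0.3},
    {"slide": [0, 0, 0], "angular": [0, 0, 0], "jaw": 0.3},
    {"slide": [0, 0, 0], "angular": [0, 0, 0], "jaw": 0.3},
  ],
)

```text
time_s: 25.65
tool_pos: [0.5411, 0.0002, 0.119]
tool_rot: [-179.9, -30.1, 102.6]
force: [0.7, 1.6, -0.6]
grip_width: 0.05
grasp_force: 25.0
```

```bash
python3 st.py
```

```text
cradle tcp mm [-1.1  0.  51.4] force in cradle [ 0.9 -1.  -1.2] tq [-0.39 -0.31 -0.11]
t 25.65 turn/pi [-0.0005 -0.0004  0.0001] deg 0.1
slide/.5 [ 0.0121  0.0001 -0.0001] mm 6.0 to [0.54   0.0053 0.1221]
```

Emit:
step_arm(
  rows=[
    {"slide": [-0.002, 0, 0], "angular": [0, 0, 0], "jaw": 0.3},
    {"slide": [0, 0, 0], "angular": [0, 0, 0], "jaw": 0.3},
    {"slide": [0, 0, 0], "angular": [0, 0, 0], "jaw": 0.3},
  ],
)

```text
time_s: 26.02
tool_pos: [0.5413, -0.0009, 0.1189]
tool_rot: [-179.9, -30.1, 102.6]
force: [0.2, 2.4, -2.0]
grip_width: 0.0502
grasp_force: 25.0
```

```bash
python3 st.py
```

```text
cradle tcp mm [-2.1  0.1 51.9] force in cradle [ 1.  -0.7 -2.9] tq [-0.21 -0.38 -0.16]
t 26.02 turn/pi [-0.0004 -0.0004  0.0001] deg 0.1
slide/.5 [0.0141 0.0002 0.0008] mm 7.0 to [0.54   0.0053 0.1221]
```

Emit:
step_arm(
  rows=[
    {"slide": [-0.001, 0, 0.0008], "angular": [0, 0, 0], "jaw": 0.3},
    {"slide": [0, 0, 0.0006], "angular": [0, 0, 0], "jaw": 0.3},
    {"slide": [0, 0, 0], "angular": [0, 0, 0], "jaw": 0.3},
    {"slide": [0, 0, 0], "angular": [0, 0, 0], "jaw": 0.3},
  ],
)

```text
time_s: 26.52
tool_pos: [0.5414, -0.0012, 0.1187]
tool_rot: [-180.0, -30.1, 102.6]
force: [-0.3, 2.8, 3.3]
grip_width: 0.0497
grasp_force: 25.0
```

```bash
python3 st.py
```

```text
cradle tcp mm [-2.5 -0.  51.9] force in cradle [ 4.1 -0.4  1.5] tq [ 0.26  0.04 -0.05]
t 26.52 turn/pi [-0.0003 -0.0003  0.0001] deg 0.1
slide/.5 [ 0.0149 -0.      0.0007] mm 7.0 to [0.54   0.0053 0.1221]
```

Emit:
step_arm(
  rows=[
    {"slide": [0, 0, 0], "angular": [0, 0, 0], "jaw": 0.5},
    {"slide": [0, 0, 0], "angular": [0, 0, 0], "jaw": 0.5},
    {"slide": [0, 0, 0], "angular": [0, 0, 0], "jaw": 0.5},
  ],
  newtons=4,
)

```text
time_s: 26.9
tool_pos: [0.5415, -0.0015, 0.1185]
tool_rot: [-180.0, -30.0, 102.6]
force: [0.5, 1.2, 4.5]
grip_width: 0.0502
grasp_force: 4.0
```

```bash
python3 st.py
```

```text
cradle tcp mm [-2.9 -0.  51.8] force in cradle [ 3.1 -0.7  3.4] tq [ 0.11 -0.08 -0.02]
t 26.9 turn/pi [-0.0002 -0.0002  0.    ] deg 0.0
slide/.5 [ 0.0157 -0.0001  0.0007] mm 8.0 to [0.54   0.0053 0.1221]
```

Emit:
step_arm(
  rows=[
    {"slide": [0, 0, 0], "angular": [0, 0, 0], "jaw": 0.62},
    {"slide": [0, 0, 0], "angular": [0, 0, 0], "jaw": 0.7},
    {"slide": [0, 0, 0], "angular": [0, 0, 0], "jaw": 1},
    {"slide": [0, 0, 0], "angular": [0, 0, 0], "jaw": 1},
    {"slide": [0, 0, 0], "angular": [0, 0, 0], "jaw": 1},
    {"slide": [0, 0, 0], "angular": [0, 0, 0], "jaw": 1},
  ],
)

```text
time_s: 27.65
tool_pos: [0.5413, -0.0013, 0.1182]
tool_rot: [-179.9, -30.0, 102.6]
force: [-0.6, 0.0, 0.6]
grip_width: 0.0857
grasp_force: 0.0
```

```bash
python3 st.py; python3 -c "
from cell import env
import cv2
for n in ('scene','side'): cv2.imwrite('pics/r_%s.png'%n,env.read_camera(n)[:,:,::-1])"
```

```text
cradle tcp mm [-2.8  0.1 51.5] force in cradle [0.4 0.5 0.4] tq [-0.55 -0.14 -0.  ]
t 27.65 turn/pi [-0.0004 -0.0002  0.    ] deg 0.1
slide/.5 [ 0.0155  0.0003 -0.    ] mm 8.0 to [0.54   0.0053 0.1221]
```

Emit:
step_arm(
  rows=[
    {"slide": [0, 0, -0.02], "angular": [0, 0, 0], "jaw": 1},
    {"slide": [0, 0, -0.04], "angular": [0, 0, 0], "jaw": 1},
    {"slide": [0, 0, -0.05], "angular": [0, 0, 0], "jaw": 1},
    {"slide": [0, 0, -0.05], "angular": [0, 0, 0], "jaw": 1},
    {"slide": [0, 0, -0.06], "angular": [0, 0, 0], "jaw": 1},
    {"slide": [0, 0, -0.06], "angular": [0, 0, 0], "jaw": 1},
    {"slide": [0, 0, -0.04], "angular": [0, -0.0333, 0], "jaw": 1},
    {"slide": [0, 0, 0], "angular": [0, -0.0333, 0], "jaw": 1},
    {"slide": [0, 0, 0], "angular": [0, -0.0333, 0], "jaw": 1},
    {"slide": [0, 0, 0], "angular": [0, -0.0333, 0], "jaw": 1},
  ],
)

```text
time_s: 29.0
tool_pos: [0.5593, -0.08, 0.2581]
tool_rot: [180.0, -5.8, 102.6]
force: [-0.6, 0.7, -0.2]
grip_width: 0.0867
grasp_force: 0.0
```

Emit:
step_arm(
  rows=[
    {"slide": [0, 0, 0], "angular": [0, -0.0333, 0], "jaw": 1},
    {"slide": [0, 0, 0], "angular": [0, 0, 0], "jaw": 1},
    {"slide": [0, 0, 0], "angular": [0, 0, 0], "jaw": 1},
  ],
)

```text
time_s: 29.38
tool_pos: [0.5589, -0.0807, 0.257]
tool_rot: [-179.9, -0.1, 102.5]
force: [0.7, -0.2, 0.1]
grip_width: 0.0872
grasp_force: 0.0
```

```bash
python3 - <<'E'
from plan import *
import cv2
v=[]
for n in ('wrist','scene','side'):
    c=env.camera_info(n);im=env.read_camera(n)[:,:,::-1].copy();cv2.imwrite(f'pics/f_{n}.png',im)
    f=proj(c,C(0,0,.05));w=(100 if n=='wrist' else 55);h=w
    M=np.array([[400/(2*w),0,0],[0,400/(2*w),0]]);x0=f-w;M[:,2]=-M[0,0]*x0
    k=M[0,0];o=cv2.warpAffine(im,M,(400,400),flags=cv2.INTER_CUBIC)
    def circ(r,z): 
        t=np.linspace(0,2*np.pi,60);P=np.array([C(r*np.cos(a),r*np.sin(a),z) for a in t]);return ((proj(c,P)-x0)*k).astype(np.int32)
    cv2.polylines(o,[circ(.0255,0)],True,(0,255,0),1);cv2.polylines(o,[circ(.018,.102)],True,(255,0,255),1)
    v.append(o[:,67:333] if 1 else o)
cv2.imwrite('pics/fin.png',np.hstack(v))
E
```

```text
(no output)
```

View pics/fin.png

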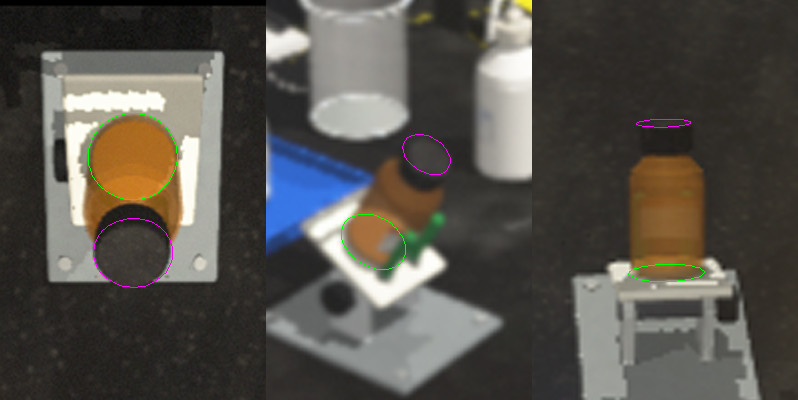

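The last picture shows the amber bottle's foot and cap lying on the predicted seated outlines in all three views, and the blue bottle is upright in the tray.

```bash
python3 -c "
from cell import env
print(env.sign_off())"
```

```text
the job is handed in; nothing more can be done
None
```

The job is handed in at about 29.5 s: the blue-capped bottle stands upright in the blue tray, and the amber bottle leans on the stand with its foot on the plate, against the prongs; I moved nothing else.

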